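Weigh the reel basket on the sprung hook scale

ROBOT

A 6-joint arm with a two-finger parallel gripper is mounted at the origin on the work surface. World frame = base frame: x ahead of the robot, y to its left, z up, the work surface at z = 0. Lengths are in m, angles in rad, forces in N, time in s.
With the tool pointing down it reaches from about 0.325 to 0.9 m from the base axis. Payload 3.5 kg.
Tool frame: the origin (TCP) lies at the very end of the fingers, on their centre line; the grasp point (between the pads) lies arm.grip_point_offset behind it (arm.grip_point_offset is the distance from the TCP to the grasp point, in m); z points along the fingers, y is the line along which they close (so a half turn about z gives the same grasp; the last joint's range is limited). The gripper opens to 85 mm and grips with 20 to 120 N. Pads are 22 mm wide; open, the fingers measure 114 mm over their backs; the gripper's body (76 mm by 85 mm) begins 54 mm behind the grasp point. The pads swing forward as they close: fully open they stand 13 mm farther back than shut.
Start: joints at [-1.282, 0.276, -0.026, 1.268, 0, 1.467], TCP at [0.239, -0.578, 0.231] pointing down, gripper open.
Joint ranges: [-3.12, 3.12], [-0.85, 1.88], [-1.08, 1.24], [-1.95, 2.15], [-1.57, 1.53], [-3.14, 3.14]. Speed limits (rad/s): [2.57, 2.57, 3.14, 3.14, 3.14, 3.14].

INTERFACE

Orientations are given as a rotation vector (axis times angle).
In Python, from station import arm gives the robot as it stands.
- The arm moves only by the tool play_rows, never from a script. Its argument "plan" is text: rows parted by semicolons, each of 7 numbers parted by spaces: the shift along the tool's x, y, z in mm, then the turn, a rotation vector about the tool's x, y, z in degrees, then the closure in counts, from 0 (fully open) to 255 (shut). A call has 1 to 20 rows; each row shifts and turns the commanded pose from where the row before left it, along the tool's axes as they then stand; what a row does not reach is not made up. A row lasts 1/10 s, in which the tool goes at most 50 mm and 8.59 degrees, less where a joint would pass 70% of its speed; a pose out of reach is approached as far as the arm can. A call is refused whole if a number of a shift passes 50 or a number of a turn 8.59, either way. A call with a gripper value outside its range is refused whole. The fingers move at their own pace and stop on an object; "newtons" is the grip in N (left out, the last holds). Time passes only in rows, so rows that do not move let the fingers close. It gives the time, the measured TCP pose, the force, the opening and the grip force at its end, in the units of the state.
- arm.get_obs(): the state, without advancing time (a new reading comes with each control period).
- arm.camera(name): name is "side" or "top"; returns a dict with "image" (480x640x3 uint8, red, green, blue), "depth" (480x640 float32, m along the optical axis (not along the pixel's ray), 0 where there is no reading), "camera_matrix" (3x3 intrinsics, pixels), "rvec" (rotation vector, rad) and "tvec" (3), from world to camera coordinates, as OpenCV has them. Camera axes: x right, y down, z forward; pixel columns grow to the right and rows downward; lengths in m; the calibration is good to about 2 mm. A picture is of the moment at which its call begins.
- arm.hand_in(): hands the job in; it is judged then, once.
The state is a dict: "time": time; "q": joint angles; "qd": joint speeds; "joint_torque": joint torques, N m; "tcp_pos": TCP position; "ee_rot": TCP orientation; "ft_force": force on the tool from outside, world axes, zero at the start; "torque": the same for the moment, N m; "opening": finger opening in m; "finger_force": force on a finger pad.
Only numpy, scipy, OpenCV 4.12 (cv2) and the standard library are available. Lean on these libraries where they do the work, as an engineer would, in place of code of your own. Each camera call takes 0.05 s, during which the arm holds its last target. There are 200 camera calls.

TASK

Weigh the larger basket of filament reels: lift it by its grip tab, seat the bar of its bail in the hook of the hanging scale, and keep hold while you let it down slowly until the spring carries all of its weight, then let go so that the pointer settles without the scale having been jerked, dropped on or pushed down. Leave it hanging still and free, with the other things on the table left where they are.

Things in the scene. Friction and masses are not known exactly. Their poses are not given: they have to be found in the camera images.
- basket: The larger of two grey baskets of filament reels: box 110 (x) x 90 (y) x 55 mm tall, standing on the table; origin under its centre, z up. A stiff 8 mm wire bail in its plane x = 0 stands on the walls at +y and -y, so that its opening, 66 mm high from rim to bar, is open along x. The reels' fill is unknown: 0.27 to 0.68 kg in all, centred under the bar.
- basket_bar (a point): Middle of the larger basket's bail bar, on its centre line, 125 mm above the basket's origin; axes as the basket. The bar is straight along y for about 62 mm, 8 mm thick. A 10 mm stem on its middle carries the grip tab.
- basket_grip (a point): Middle of the larger basket's flat black grip tab, 164 mm above the basket's origin, 39 mm above the bar; axes as the basket. The tab is 24 mm along x, 14 mm thick along y and spans 138 to 182 mm above the origin: pinch it across its 14 mm, the fingertips staying above the bar.
- small_basket: The smaller basket, same make: box 80 x 66 x 42 mm, top of its tab 157 mm above the table. Origin under the centre of the box. A bystander.
- scale: Hanging scale fixed to the table: base plate 170 x 130 x 16 mm, column 28 x 40 mm and 440 mm tall in its middle, head 50 x 60 mm. Origin under the centre of the base. The hook reaches out from the column along the scale's own -x (roughly towards the robot), in its plane y = 0, and rides up and down on a spring. Bar along the scale's y, bring it in above the tip, then down.
- hook_seat (a point): Centre of a bar seated in the hook: 130 mm out from the column's centre, 248 mm above the table when unloaded, sinks with the hook; axes as the scale. 8 mm wire: level arm to the column 10 mm above this point; trough 36 mm wide at the mouth, 10 mm at the flat bottom; upturned tip 25 mm out on the -x side, its top 24 mm above this point; the wire's underside is 12 mm below this point.
- hook (a joint): Scale reading: how far the hook and pointer have sunk, m; 0 unloaded, stop at 0.095. The spring holds 0.4 N at 0 and 90 N/m more below: weight W rests at (W - 0.4)/90, here 0.025 to 0.070. Lightly damped: letting go before the spring carries the load, or pushing it below balance, makes it jump. Over 0.08 m/s up or down counts as a jerk, beyond 0.088 m as overload.
- phone: White smartphone lying flat, 150 x 74 x 9 mm; a bystander. Origin under its centre, x along its length.
- tub: Clear plastic cup, 84 mm across the mouth, 85 mm tall; a bystander. Origin under its centre.
- pen: White 3D-drawing pen lying flat, 150 x 22 x 20 mm; a bystander. Origin under the middle of its grip, x along it.
- spatula: Small modelling spatula, 170 mm long, lying flat; a bystander. Origin under its middle, x along it.
- eraser: White eraser 45 x 20 x 12 mm; a bystander. Origin under its centre.
Things that resemble listed ones, but are neither listed nor needed, are in the scene too. What is shaped like the basket but green is not meant.

How it is judged:
By the outcome, as a careful person would: the job done as asked, in the order asked, and still so for the second after the job is handed in, with the robot touching nothing.
It also fails if it takes over 53 s, if anything falls off the work surface, if the arm or the gripper's body presses on something with over 40 N, if the wrist force passes 120 N, or if a joint passes its speed limit or range.

## Working session

There is one attempt and no reset: what is moved stays moved. The work goes in short steps, Python scripts to look and compute and a tool call to move; the robot and the scene stay as the last step left them, time stands still between calls to the robot, and variables do not carry over. Pictures are saved under pics/ and viewed, at most 10 in all, crops included, and the job is handed in when it is done.

Besides the shell and the picture viewer there is one more tool, called after "Emit:" by a JSON object that holds its "name" and its "arguments", one argument or row to a line. play_rows: Moves the arm, as the interface text tells. Its arguments: {"type":"object","properties":{"plan":{"type":"string"},"newtons":{"type":"number"}},"required":["plan"]}

```bash
mkdir -p pics; ls
cat > h.py <<'E'
import numpy as np, cv2
from station import arm
def cam(n):
    c=arm.camera(n); c['R']=cv2.Rodrigues(np.array(c['rvec'],float))[0]; c['t']=np.array(c['tvec'],float).ravel(); return c
def cloud(c):
    K=c['camera_matrix']; d=c['depth']; v,u=np.mgrid[:480,:640]
    P=np.stack([(u-K[0,2])/K[0,0]*d,(v-K[1,2])/K[1,1]*d,d],-1)
    W=(P-c['t'])@c['R']; W[d==0]=np.nan; return W
def save(c,f): cv2.imwrite('pics/'+f,cv2.cvtColor(c['image'],cv2.COLOR_RGB2BGR))
def proj(c,p): return cv2.projectPoints(np.array(p,float).reshape(-1,3),np.array(c['rvec'],float),c['t'],np.array(c['camera_matrix'],float),None)[0][:,0]
E
python3 - <<'E'
from h import *
import pickle
for n in('top','side'):
    c=cam(n); save(c,n+'0.png'); pickle.dump(c,open(n+'0.pkl','wb')); print(n,-c['R'].T@c['t'],c['R'].tolist(),c['camera_matrix'].tolist())
o=arm.get_obs(); print(o, arm.grip_point_offset)
E
```

```text
pics
top [ 0.39056617 -0.03557677  1.74850624] [[0.020612550889096526, -0.9997875162396552, 0.0002124080627068925], [-0.9957660828487911, -0.02054867648632941, -0.08959721057395935], [0.08958253732630386, 0.0016353183179097092, -0.995978059366862]] [[617.6944283546396, 0.0, 322.9741767161006], [0.0, 617.6944283546396, 231.3356790402738], [0.0, 0.0, 1.0]]
side [0.4443194  1.10342574 1.03483163] [[-0.9990230177762268, -0.04085663087116404, -0.016844751916792064], [-0.011577439843379125, 0.6098135440494358, -0.7924603487749651], [0.04264941781494516, -0.7914911099991735, -0.6096907822431977]] [[575.2500181915051, 0.0, 315.8608932116477], [0.0, 575.2500181915051, 240.75529846887693], [0.0, 0.0, 1.0]]
{'time': 0.1, 'q': array([-1.28241963e+00,  2.77117613e-01, -2.77357513e-02,  1.26797318e+00,
       -1.02131403e-05,  1.46741946e+00]), 'qd': array([ 0.00045279, -0.00117632,  0.00382166, -0.00125294, -0.0006599 ,
        0.00025821]), 'joint_torque': array([-3.22381550e-05, -4.46706855e+01,  2.96128732e+01,  8.44682887e-03,
       -2.10276753e-04, -4.30922199e-06]), 'tcp_pos': array([ 0.23843506, -0.57698457,  0.23023758]), 'ee_rot': array([-3.07953527e+00, -6.11044325e-01,  3.10341135e-04]), 'ft_force': array([-0.176169  ,  1.07241725, -0.22073298]), 'torque': array([-0.0090518 ,  0.01780879,  0.00966232]), 'finger_force': 0.0, 'opening': 0.08542516272305938} 0.0187
```

View pics/top0.png

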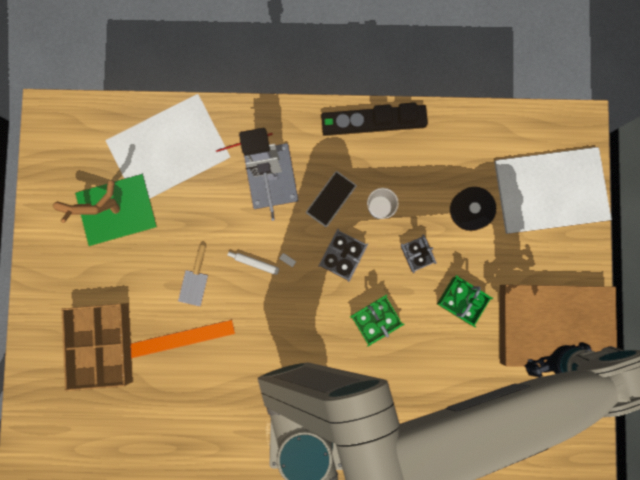

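View pics/side0.png

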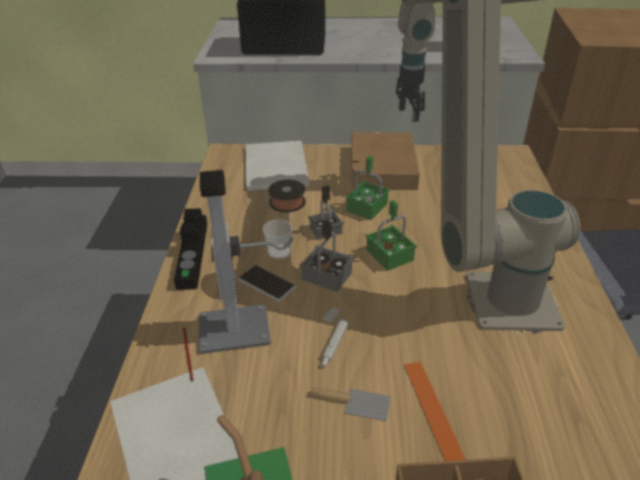

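Top view: the larger grey basket is at (344,255). It could be mistaken for the smaller grey basket at (418,252) or the green ones at (376,320) and (464,300). I choose the grey one at (344,255), which is at (327,266) in the side view. The scale is at (270,175), with its hook pointing down the image to about (272,212). Next I check a close crop and measure.

Run:
```python
from h import *
import pickle
T=pickle.load(open('top0.pkl','rb'));S=pickle.load(open('side0.pkl','rb'))
a=cv2.resize(T['image'][120:290,235:385],None,fx=3.5,fy=3.5,interpolation=2)
b=cv2.resize(S['image'][165:355,190:360],None,fx=2.35*1,fy=2.35,interpolation=2)
h=max(a.shape[0],b.shape[0]);w=a.shape[1]+b.shape[1]
m=np.zeros((h,w,3),np.uint8);m[:a.shape[0],:a.shape[1]]=a;m[:b.shape[0],a.shape[1]:]=b
s=min(800/w,600/h,1);m=cv2.resize(m,None,fx=s,fy=s);print(m.shape,s)
cv2.imwrite('pics/crop1.png',m[:,:,::-1])
for n,c in(('top',T),('side',S)):
    W=cloud(c);I=c['image'].astype(int);dark=I.max(-1)<60
    # rough basket world position
    if n=='top': ctr=W[255,344]; sc=W[180,272]; print('ctr',ctr,sc)
    d=np.hypot(W[...,0]-ctr[0],W[...,1]-ctr[1])
    for lo,hi in((.045,.065),(.07,.115),(.115,.135),(.136,.2)):
        k=(d<.1)&(W[...,2]>lo)&(W[...,2]<hi); P=W[k]
        if len(P): 
            r=cv2.minAreaRect((P[:,:2]*1000).astype(np.float32)); print(n,lo,hi,len(P),P.mean(0).round(4),P[:,2].max().round(3),r)
    ds=(abs(W[...,0]-sc[0])<.2)&(abs(W[...,1]-sc[1])<.15)
    for lo,hi in((.01,.022),(.225,.235),(.235,.252),(.252,.266),(.266,.28),(.3,.42),(.43,.5)):
        k=ds&(W[...,2]>lo)&(W[...,2]<hi); P=W[k]
        if len(P): 
            r=cv2.minAreaRect((P[:,:2]*1000).astype(np.float32)); print(n,'S',lo,hi,len(P),P.mean(0).round(4),P[:,:2].min(0).round(3),P[:,:2].max(0).round(3),r)
```

```text
(515, 800, 3) 0.8648648648648649
ctr [ 0.47183786 -0.08730548  0.19058578] [0.68948598 0.11481114 0.01678968]
top 0.045 0.065 372 [ 0.4765 -0.091   0.0539] 0.064 ((479.6331787109375, -87.36024475097656), (94.93376159667969, 116.58004760742188), 64.07105255126953)
top 0.07 0.115 11 [ 0.478  -0.0906  0.1055] 0.115 ((479.833984375, -87.01173400878906), (91.28401184082031, 7.405409812927246), 64.27458953857422)
top 0.115 0.135 77 [ 0.4795 -0.0869  0.1272] 0.134 ((479.49969482421875, -88.25853729248047), (90.85962677001953, 7.880824565887451), 63.79384994506836)
top 0.136 0.2 58 [ 0.479  -0.0864  0.1804] 0.191 ((484.45672607421875, -76.72303771972656), (36.897762298583984, 23.450387954711914), 64.49675750732422)
top S 0.01 0.022 1812 [0.6737 0.0943 0.0154] [ 0.49  -0.035] [0.888 0.264] ((688.437255859375, 114.10465240478516), (299.3373107910156, 398.1375732421875), 89.79163360595703)
top S 0.225 0.235 28 [0.7004 0.1173 0.2292] [0.679 0.082] [0.726 0.16 ] ((701.8358154296875, 120.88609313964844), (35.54972457885742, 73.73432922363281), 11.954251289367676)
top S 0.235 0.252 76 [0.6427 0.101
[... 1964 characters left out ...]
217285)
side S 0.252 0.266 321 [0.6586 0.1258 0.2588] [0.552 0.091] [0.727 0.173] ((635.1548461914062, 128.85604858398438), (179.3172149658203, 50.6107292175293), 12.752701759338379)
side S 0.266 0.28 215 [0.6816 0.1301 0.2738] [0.551 0.085] [0.718 0.165] ((635.2362060546875, 113.30239868164062), (173.0893096923828, 75.65919494628906), 9.867082595825195)
side S 0.3 0.42 707 [0.7003 0.1421 0.3614] [0.675 0.096] [0.724 0.162] ((691.8768310546875, 135.1836395263672), (68.2328872680664, 40.52907943725586), 62.62481689453125)
side S 0.43 0.5 460 [0.7031 0.1303 0.4375] [0.675 0.092] [0.733 0.158] ((703.7501220703125, 125.03274536132812), (49.29016876220703, 62.754608154296875), 10.822772026062012)
```

View pics/crop1.png

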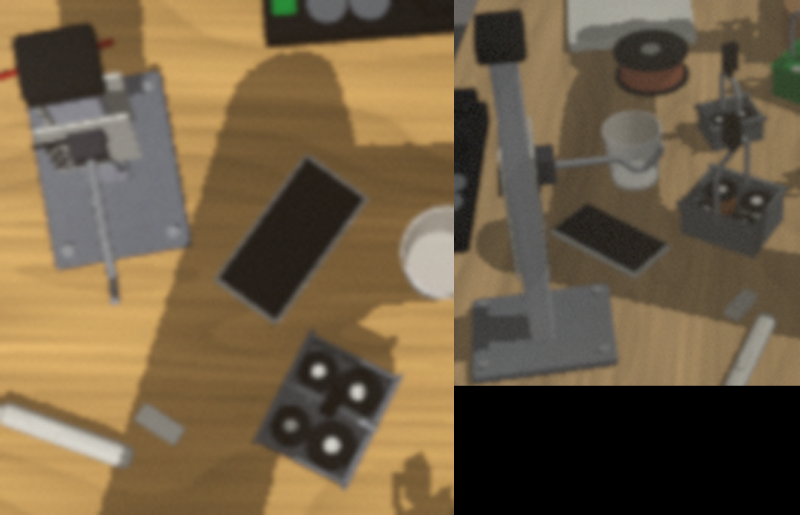

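The crop confirms the choice: the larger grey basket has four dark reels and a black tab, and its bail lies along about 64° in world. The hook runs from the column towards the robot, with its tip near crop (113,298), and its opening is visible in the side view. Now I refine the hook line, the base plate and the tab.

Run:
```python
from h import *
import pickle
T=pickle.load(open('top0.pkl','rb'));S=pickle.load(open('side0.pkl','rb'))
for n,c in(('top',T),('side',S)):
    W=cloud(c);I=c['image'].astype(int);X,Y,Z=W[...,0],W[...,1],W[...,2]
    k=(X>.535)&(X<.66)&(Y>.06)&(Y<.15)&(Z>.2)&(Z<.3);P=W[k]
    vx,vy,x0,y0=cv2.fitLine(P[:,:2].astype(np.float32),cv2.DIST_HUBER,0,.01,.01).ravel()
    u=np.array([vx,vy])*np.sign(vx);print(n,'hook',len(P),'ang',np.degrees(np.arctan2(u[1],u[0])),'pt at x=.575:',y0+(0.575-x0)*vy/vx)
    s=(P[:,:2]-[.575,0])@u; 
    for a in np.arange(s.min(),s.max(),.006):
        q=P[(s>=a)&(s<a+.006)]; 
        if len(q):print('  x~%.3f y~%.3f z %.3f..%.3f n%d'%(q[:,0].mean(),q[:,1].mean(),q[:,2].min(),q[:,2].max(),len(q)))
    k=(abs(X-.69)<.1)&(abs(Y-.115)<.1)&(Z>.011)&(Z<.022)&(I.max(-1)-I.min(-1)<40)
    m=cv2.morphologyEx(k.astype(np.uint8),cv2.MORPH_OPEN,np.ones((3,3)))>0
    print('base',cv2.minAreaRect((W[m][:,:2]*1000).astype(np.float32)))
    k=(np.hypot(X-.481,Y+.086)<.06)&(Z>.137)&(Z<.2)&(I.max(-1)<70);P=W[k]
    print('tab',len(P),P.mean(0),cv2.minAreaRect((P[:,:2]*1000).astype(np.float32)), proj(c,[.481,-.086,.164]))
```

```text
top hook 153 ang 11.733576 pt at x=.575: 0.09510665
  x~0.551 y~0.090 z 0.264..0.278 n9
  x~0.558 y~0.091 z 0.256..0.264 n4
  x~0.562 y~0.092 z 0.251..0.258 n7
  x~0.568 y~0.094 z 0.241..0.250 n9
  x~0.574 y~0.096 z 0.238..0.251 n7
  x~0.581 y~0.096 z 0.239..0.249 n10
  x~0.586 y~0.097 z 0.247..0.258 n9
  x~0.592 y~0.099 z 0.248..0.263 n8
  x~0.598 y~0.099 z 0.259..0.264 n8
  x~0.603 y~0.102 z 0.254..0.265 n9
  x~0.610 y~0.102 z 0.258..0.264 n7
  x~0.615 y~0.103 z 0.256..0.264 n9
  x~0.620 y~0.105 z 0.261..0.267 n7
  x~0.627 y~0.106 z 0.255..0.271 n10
  x~0.633 y~0.108 z 0.259..0.266 n7
  x~0.639 y~0.108 z 0.260..0.266 n7
  x~0.644 y~0.110 z 0.257..0.266 n9
  x~0.651 y~0.110 z 0.259..0.270 n7
  x~0.657 y~0.111 z 0.259..0.266 n8
  x~0.659 y~0.116 z 0.250..0.262 n2
base ((700.8729248046875, 120.23546600341797), (165.170166015625, 127.32161712646484), 11.694292068481445)
tab 57 [ 0.47877639 -0.0868756   0.18110848] ((479.4433288574219, -87.23233032226562), (13.610033988952637, 23.450387954711914), 64.49675750732422) [[343.20115324 251.95695548]]
side hook 206 ang 11.481546 pt at x=.575:
[... 296 characters left out ...]
7..0.260 n12
  x~0.600 y~0.104 z 0.251..0.263 n11
  x~0.606 y~0.104 z 0.254..0.264 n12
  x~0.613 y~0.105 z 0.254..0.261 n10
  x~0.619 y~0.106 z 0.253..0.262 n8
  x~0.624 y~0.107 z 0.253..0.261 n11
  x~0.630 y~0.109 z 0.256..0.260 n11
  x~0.636 y~0.111 z 0.256..0.263 n8
  x~0.641 y~0.113 z 0.256..0.263 n10
  x~0.648 y~0.113 z 0.254..0.264 n11
  x~0.654 y~0.114 z 0.256..0.262 n8
  x~0.658 y~0.116 z 0.255..0.261 n4
base ((704.9874877929688, 125.01690673828125), (169.7659454345703, 132.339111328125), 11.903669357299805)
tab 146 [ 0.48205052 -0.08120777  0.16319647] ((483.2049255371094, -82.86454772949219), (18.816495895385742, 26.009475708007812), 64.05738830566406) [[326.25032627 226.84043999]]
```

Emit:
{"name": "play_rows", "arguments": {
  "plan": "0 0 -5 0 0 -8.2 0;0 0 -10 0 0 -8.2 0;0 0 -10 0 0 -8.2 0;0 0 -10 0 0 -8.2 0;0 0 -10 0 0 -8.2 0;0 0 -10 0 0 -8.2 0;0 0 -10 0 0 -8.2 0;0 0 -10 0 0 -8.2 0;0 0 -10 0 0 -8.2 0;0 0 -10 0 0 -8.2 0;0 0 -10 0 0 -8.2 0;0 0 -10 0 0 -8.2 0;0 0 -10 0 0 -8.2 0;0 0 -10 0 0 -8.2 0;0 0 -10 0 0 -8.2 0;0 0 -5 0 0 -8.2 0;0 0 0 0 0 0 0;0 0 0 0 0 0 0",
  "newtons": 60
}}

```text
time: 1.9
tcp_pos: [0.2386, -0.5775, 0.3807]
ee_rot: [-0.721, -3.057, -0.001]
ft_force: [-0.3, 0.4, -0.4]
opening: 0.0854
finger_force: 0.0
```

Emit:
{"name": "play_rows", "arguments": {
  "plan": "2 15 0 0 0 -0.7 0;0 20 0 0 0 0 0;0 29 0 0 0 0 0;0 29 0 0 0 0 0;0 29 0 0 0 0 0;0 29 0 0 0 0 0;0 29 0 0 0 0 0;0 29 0 0 0 0 0;0 29 0 0 0 0 0;0 29 0 0 0 0 0;0 29 0 0 0 0 0;0 29 0 0 0 0 0;0 29 0 0 0 0 0;0 29 0 0 0 0 0;0 29 0 0 0 0 0;0 29 0 0 0 0 0;0 29 0 0 0 0 0;0 29 0 0 0 0 0;0 29 0 0 0 0 0;0 20 0 0 0 0 0"
}}

```text
time: 3.9
tcp_pos: [0.4735, -0.0797, 0.3812]
ee_rot: [-0.695, -3.063, -0.001]
ft_force: [-0.1, -0.0, -0.4]
opening: 0.0853
finger_force: 0.0
```

Emit:
{"name": "play_rows", "arguments": {
  "plan": "0 0 10 0 0 0 0;0 0 20 0 0 0 0;0 0 25 0 0 0 0;0 0 25 0 0 0 0;0 0 25 0 0 0 0;0 0 20 0 0 0 0;0 0 10 0 0 0 0;0 0 5 0 0 0 0;0 0 0 0 0 0 0;0 0 0 0 0 0 0;0 0 0 0 0 0 0"
}}

```text
time: 5.0
tcp_pos: [0.475, -0.0831, 0.2425]
ee_rot: [0.697, 3.061, -0.0]
ft_force: [0.7, 0.5, 0.5]
opening: 0.085
finger_force: 0.0
```

Run:
```python
from h import *
o=arm.get_obs();print(o['tcp_pos'],o['ee_rot'],o['q'],o['ft_force'],o['time'])
c=cam('side');save(c,'s1.png')
a=cv2.resize(c['image'][150:330,220:420],None,fx=3,fy=3,interpolation=2)
cv2.imwrite('pics/s1c.png',a[:,:,::-1])
print(proj(c,o['tcp_pos']))
fs=[arm.get_obs()['ft_force']]
for i in range(4): arm.camera('side'); fs.append(arm.get_obs()['ft_force'])
print(np.mean(fs,0),np.std(fs,0))
```

```text
[ 0.47502415 -0.08312174  0.24250512] [ 6.97031049e-01  3.06100468e+00 -3.20796996e-04] [-3.07371888e-01  1.41378164e-02 -3.08976789e-01  1.24544311e+00
 -1.77775576e-05  1.40418816e-01] [0.70199992 0.45036841 0.49332847] 5.0
[[328.4487313  201.94495956]]
[-0.03805748  0.10227246 -0.05922045] [0.36551456 0.40936701 0.51967211]
```

View pics/s1c.png

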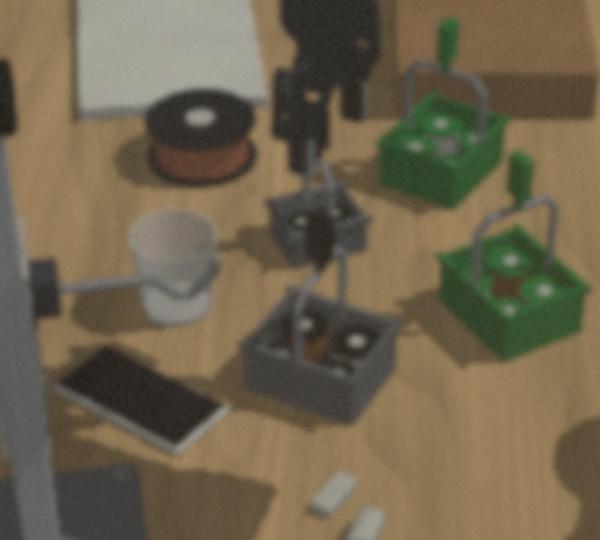

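The gripper is above the basket, with its fingers at crop (300,150). The tab at (320,235) lies below it, and nothing has been disturbed. I shift 7 mm along tool -x, descend and grip.

Emit:
{"name": "play_rows", "arguments": {
  "plan": "-4 0 5 0 0 0 0;-3 0 12 0 0 0 0;0 0 15 0 0 0 0;0 0 15 0 0 0 0;0 0 15 0 0 0 0;0 0 15 0 0 0 0;0 0 10 0 0 0 0;0 0 6 0 0 0 0;0 0 4 0 0 0 0;0 0 0 0 0 0 0;0 0 0 0 0 0 0;0 0 0 0 0 0 100;0 0 0 0 0 0 170;0 0 0 0 0 0 230;0 0 0 0 0 0 240;0 0 0 0 0 0 240;0 0 0 0 0 0 240;0 0 0 0 0 0 240",
  "newtons": 60
}}

```text
time: 7.05
tcp_pos: [0.4806, -0.0863, 0.1444]
ee_rot: [0.698, 3.063, -0.002]
ft_force: [-0.2, -2.1, 0.8]
opening: 0.0135
finger_force: 59.2
```

Run:
```python
from h import *
o=arm.get_obs();print(o['tcp_pos'],o['ee_rot'],o['opening'],o['finger_force'],o['ft_force'],o['time'])
c=cam('side');save(c,'s2.png')
a=cv2.resize(c['image'][150:330,220:420],None,fx=3,fy=3,interpolation=2)
cv2.imwrite('pics/s2c.png',a[:,:,::-1])
```

```text
[ 0.48056413 -0.08632946  0.14441671] [ 6.97685950e-01  3.06296449e+00 -1.66294070e-03] 0.013465936611164605 59.22645449638367 [-0.18491185 -2.12553759  0.80477738] 7.05
```

View pics/s2c.png

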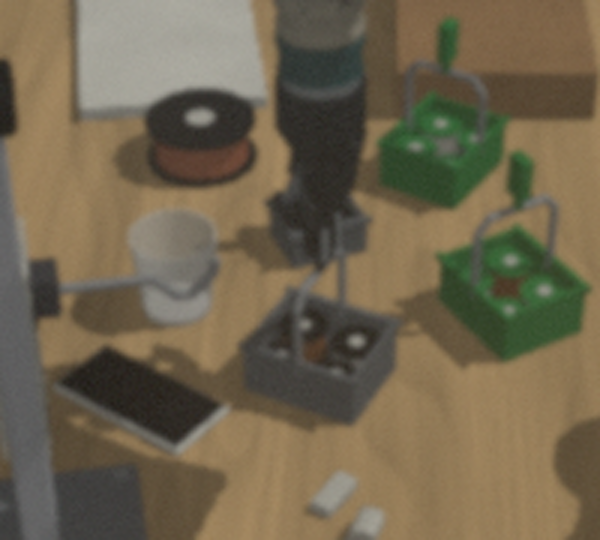

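The tab is pinched between the fingers at crop (322,210), and the opening reads 13.5 mm. Now I lift and turn to line the bar up with the scale's y axis.

Emit:
{"name": "play_rows", "arguments": {
  "plan": "0 0 -2 0 0 0 240;0 0 -4 0 0 0 240;0 0 -7 0 0 0 240;0 0 -10 0 0 0 240;0 0 -10 0 0 -1.6 240;0 0 -10 0 0 -3.1 240;0 0 -10 0 0 -3.1 240;0 0 -10 0 0 -3.1 240;0 0 -10 0 0 -3.1 240;0 0 -10 0 0 -3.1 240;0 0 -10 0 0 -3.1 240;0 0 -10 0 0 -3.1 240;0 0 -10 0 0 -3.1 240;0 0 -10 0 0 -3.1 240;0 0 -10 0 0 -3.1 240;0 0 -10 0 0 -3.1 240;0 0 -10 0 0 -1.6 240;0 0 -7 0 0 0 240;0 0 -3 0 0 0 240;0 0 0 0 0 0 240"
}}

```text
time: 9.1
tcp_pos: [0.4808, -0.086, 0.3079]
ee_rot: [-0.318, 3.124, -0.001]
ft_force: [-0.9, -0.6, -4.9]
opening: 0.0132
finger_force: 58.5
```

```bash
cat > st.py <<'E'
from h import *
def st():
    o=arm.get_obs(); R=cv2.Rodrigues(o['ee_rot'])[0]
    print('t',o['time'],'tcp',o['tcp_pos'].round(4),'yang',np.degrees(np.arctan2(R[1,1],R[0,1])).round(2),'open',round(o['opening'],4),'zdir',R[:,2].round(4),'ft',o['ft_force'].round(2))
    return o,R
def ft(n):
    F=[]
    for i in range(n): arm.camera('top'); F.append(arm.get_obs()['ft_force'])
    return np.mean(F,0).round(2),np.std(F,0).round(2)
E
python3 - <<'E'
from st import *
o,R=st(); tgt=np.array([.468,.074,.3075]); print('tool shift',R.T@(tgt-o['tcp_pos'])*1000); print(ft(4))
E
```

```text
t 9.1 tcp [ 0.4808 -0.086   0.3079] yang 101.63 open 0.0132 zdir [ 1.e-03 -3.e-04 -1.e+00] ft [-0.92 -0.58 -4.85]
tool shift [-19.68154289 159.255514     0.34617915]
(array([-0.23, -0.12, -5.38]), array([0.5 , 0.42, 0.64]))
```

Emit:
{"name": "play_rows", "arguments": {
  "plan": "-1 4 0 0 0 0 240;-1 8 0 0 0 0 240;-2 12 0 0 0 0 240;-2 15 0 0 0 0 240;-2 15 0 0 0 0 240;-2 15 0 0 0 0 240;-2 15 0 0 0 0 240;-2 15 0 0 0 0 240;-2 15 0 0 0 0 240;-1 15 0 0 0 0 240;-1 12 0 0 0 0 240;-1 9 0 0 0 0 240;-1 6 0 0 0 0 240;0 3 0 0 0 0 240;0 0 0 0 0 0 240;0 0 0 0 0 0 240;0 0 0 0 0 0 240"
}}

```text
time: 11.0
tcp_pos: [0.4681, 0.0735, 0.3073]
ee_rot: [0.318, -3.125, 0.0]
ft_force: [0.1, -0.7, -6.3]
opening: 0.013
finger_force: 58.5
```

Run:
```python
from st import *
o,R=st(); p=o['tcp_pos']
for n in('top','side'):
    c=cam(n);save(c,n+'3.png');W=cloud(c);X,Y,Z=W[...,0],W[...,1],W[...,2]
    bz=p[2]-.0196
    d=W-np.array([p[0],p[1],bz]); L=d@R   # tool x, y, z(down)
    k=(abs(L[...,2])<.012)&(abs(L[...,0])<.03)&(abs(L[...,1])<.06)
    P=L[k]*1000; print(n,'bar',len(P),P.mean(0).round(1),P.min(0).round(1),P.max(0).round(1),cv2.minAreaRect(P[:,:2].astype(np.float32)))
    k=(L[...,2]>.062)&(L[...,2]<.078)&(abs(L[...,0])<.07)&(abs(L[...,1])<.06)
    P=L[k]*1000; print(n,'rim',len(P),P.mean(0).round(1),cv2.minAreaRect(P[:,:2].astype(np.float32)))
    if n=='side':
        a=cv2.resize(c['image'][120:320,170:370],None,fx=3,fy=3,interpolation=2); cv2.imwrite('pics/s3c.png',a[:,:,::-1])
seat=np.array([.576,.0965,p[2]]);print('to seat',R.T@(seat-p)*1000)
print(ft(6))
```

```text
t 11.0 tcp [0.4681 0.0735 0.3073] yang 101.6 open 0.013 zdir [-0.e+00 -2.e-04 -1.e+00] ft [ 0.12 -0.68 -6.26]<stdin>:8: RuntimeWarning: Mean of empty slice.
  ret = um.true_divide(
Traceback (most recent call last):
ValueError: zero-size array to reduction operation minimum which has no identity
```

Run:
```python
from st import *
o,R=st(); p=o['tcp_pos']
c=cam('side');save(c,'side3.png');W=cloud(c)
d=W-np.array([p[0],p[1],p[2]-.0196]); L=d@R
for nm,a,b in(('bar',-.008,.008),('wires',.01,.05),('rim',.064,.076)):
    k=(L[...,2]>a)&(L[...,2]<b)&(abs(L[...,0])<.07)&(abs(L[...,1])<.065); P=L[k]*1000
    if len(P): print(nm,len(P),P.mean(0).round(1),P.min(0).round(1),P.max(0).round(1),cv2.minAreaRect(P[:,:2].astype(np.float32)))
a=cv2.resize(c['image'][120:320,170:370],None,fx=3,fy=3,interpolation=2); cv2.imwrite('pics/s3c.png',a[:,:,::-1])
seat=np.array([.576,.0965,p[2]]);print('to seat',R.T@(seat-p)*1000)
print(ft(6))
```

```text
t 11.05 tcp [0.4681 0.0735 0.3073] yang 101.61 open 0.0134 zdir [-1.e-04 -2.e-04 -1.e+00] ft [ 0.13 -1.11 -6.69]
bar 67 [-2.7 22.1 -1.4] [-7.5 -0.7 -7.9] [ 2.1 45.6  7.3] ((-3.2771849632263184, 22.43656349182129), (9.558002471923828, 46.136375427246094), 1.8546150922775269)
wires 97 [-2.9 13.7 30.8] [ -6.6 -45.7  10.4] [ 1.4 51.4 49.7] ((-2.6305794715881348, 2.815338134765625), (97.09679412841797, 7.777263641357422), 89.8483657836914)
rim 425 [-2.2  4.2 71.8] [-61.5 -49.9  64.8] [57.5 52.8 76. ] ((-1.6483154296875, 1.8517723083496094), (102.64298248291016, 119.08716583251953), 89.5839614868164)
to seat [-1.10318700e+02  8.50297902e-01 -9.71732377e-03]
(array([-0.29,  0.14, -5.68]), array([0.49, 0.21, 0.12]))
```

View pics/s3c.png

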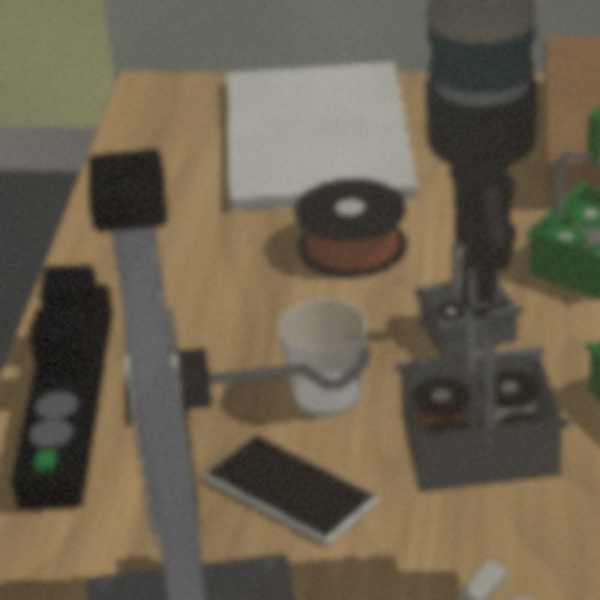

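The basket hangs level at crop (480,420). The bail's opening faces the hook trough at (330,380), and the tip is below bar height. I go in horizontally 109 mm along tool -x, raised 3 mm.

Emit:
{"name": "play_rows", "arguments": {
  "plan": "-2 0 -1 0 0 0 240;-4 0 -1 0 0 0 240;-7 0 -1 0 0 0 240;-8 0 0 0 0 0 240;-8 0 0 0 0 0 240;-8 0 0 0 0 0 240;-8 0 0 0 0 0 240;-8 0 0 0 0 0 240;-8 0 0 0 0 0 240;-8 0 0 0 0 0 240;-8 0 0 0 0 0 240;-8 0 0 0 0 0 240;-8 0 0 0 0 0 240;-7 0 0 0 0 0 240;-5 0 0 0 0 0 240;-3 0 0 0 0 0 240;-1 0 0 0 0 0 240;0 0 0 0 0 0 240;0 0 0 0 0 0 240"
}}

```text
time: 13.3
tcp_pos: [0.5745, 0.0959, 0.3103]
ee_rot: [0.319, -3.125, -0.0]
ft_force: [-0.4, -0.6, -6.5]
opening: 0.0133
finger_force: 58.6
```

Run:
```python
from st import *
o,R=st(); p=o['tcp_pos']
c=cam('side');save(c,'side4.png');W=cloud(c)
d=W-np.array([p[0],p[1],p[2]-.0196]); L=d@R
# hook wire: plane y~0 , rows of x beyond bar
k=(abs(L[...,1])<.02)&(abs(L[...,0])<.05)&(L[...,2]>-.005)&(L[...,2]<.062);P=L[k]*1000
for a in range(-50,50,5):
    q=P[(P[:,0]>=a)&(P[:,0]<a+5)]
    if len(q): print(a,len(q),'y',np.median(q[:,1]).round(1),'zdown',q[:,2].min().round(1),q[:,2].max().round(1))
a=cv2.resize(c['image'][150:300,190:340],None,fx=4,fy=4,interpolation=2); cv2.imwrite('pics/s4c.png',a[:,:,::-1])
F=ft(6);print(F)
```

```text
t 13.3 tcp [0.5745 0.0959 0.3103] yang 101.65 open 0.0133 zdir [-3.e-04 -0.e+00 -1.e+00] ft [-0.39 -0.57 -6.49]
-50 8 y 2.0 zdown 29.9 36.5
-45 6 y 2.7 zdown 29.7 33.1
-40 9 y 1.7 zdown 29.7 35.2
-35 10 y 1.8 zdown 28.2 35.6
-30 8 y 2.2 zdown 29.8 36.7
-25 12 y 1.2 zdown 29.7 43.1
-20 10 y 1.1 zdown 34.0 48.1
-15 8 y 2.4 zdown 38.9 50.7
-10 16 y 4.6 zdown -2.5 52.5
-5 14 y 7.3 zdown -5.0 46.3
0 5 y 10.7 zdown -4.8 -1.5
5 10 y 1.7 zdown 37.2 50.6
10 9 y 2.0 zdown 33.9 43.4
15 13 y 0.4 zdown 20.2 41.4
20 13 y 2.9 zdown 19.2 34.5
(array([-0.25,  0.17, -5.56]), array([0.6 , 0.49, 0.41]))
```

View pics/s4c.png

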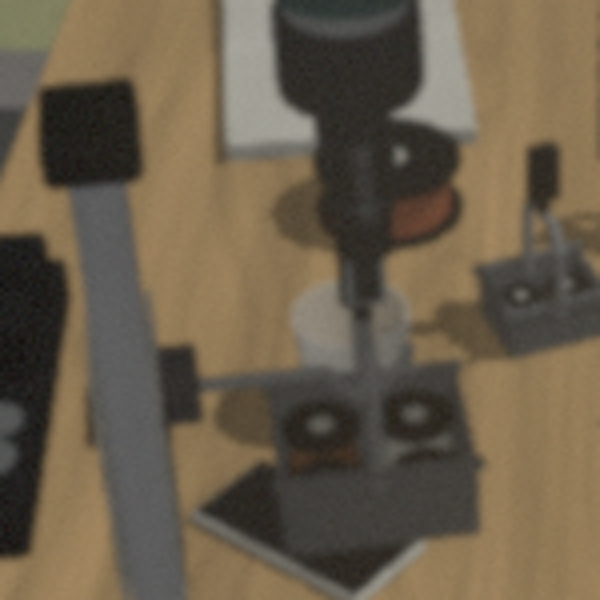

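The hook's arm passes through the bail opening. The trough is centred under the bar, with both at about -3 mm in x and +2 mm in y from the TCP in the same camera frame. Now I lower it, slowly around contact.

Emit:
{"name": "play_rows", "arguments": {
  "plan": "0 0 2 0 0 0 240;0 0 3 0 0 0 240;0 0 4 0 0 0 240;0 0 4 0 0 0 240;0 0 4 0 0 0 240;0 0 4 0 0 0 240;0 0 4 0 0 0 240;0 0 3 0 0 0 240;0 0 3 0 0 0 240;0 0 2 0 0 0 240;0 0 2 0 0 0 240;0 0 1 0 0 0 240;0 0 1 0 0 0 240;0 0 1 0 0 0 240;0 0 1 0 0 0 240;0 0 1 0 0 0 240;0 0 1 0 0 0 240;0 0 1 0 0 0 240;0 0 1 0 0 0 240;0 0 1 0 0 0 240"
}}

```text
time: 15.65
tcp_pos: [0.5748, 0.0959, 0.2663]
ee_rot: [-0.319, 3.125, -0.0]
ft_force: [0.0, -0.3, -5.1]
opening: 0.0132
finger_force: 58.6
```

Emit:
{"name": "play_rows", "arguments": {
  "plan": "0 0 1 0 0 0 240;0 0 1 0 0 0 240;0 0 1 0 0 0 240;0 0 1 0 0 0 240;0 0 1 0 0 0 240;0 0 1 0 0 0 240;0 0 1 0 0 0 240;0 0 1 0 0 0 240;0 0 1 0 0 0 240;0 0 1 0 0 0 240;0 0 1 0 0 0 240;0 0 1 0 0 0 240;0 0 1 0 0 0 240;0 0 1 0 0 0 240;0 0 0.5 0 0 0 240;0 0 0 0 0 0 240;0 0 0 0 0 0 240"
}}

```text
time: 17.35
tcp_pos: [0.5748, 0.0959, 0.2519]
ee_rot: [-0.319, 3.125, -0.0]
ft_force: [-0.5, 0.7, -4.2]
opening: 0.0133
finger_force: 58.8
```

Run:
```python
from st import *
o,R=st(); print(ft(8)); st()
c=cam('side');save(c,'side5.png')
a=cv2.resize(c['image'][150:300,190:340],None,fx=4,fy=4,interpolation=2); cv2.imwrite('pics/s5c.png',a[:,:,::-1])
```

```text
t 17.35 tcp [0.5748 0.0959 0.2519] yang 101.65 open 0.0133 zdir [ 1.e-04 -0.e+00 -1.e+00] ft [-0.51  0.74 -4.21]
(array([ 0.04, -0.07, -4.53]), array([0.56, 0.35, 0.59]))
t 17.75 tcp [0.5748 0.0959 0.2518] yang 101.65 open 0.0134 zdir [ 1.e-04  0.e+00 -1.e+00] ft [-0.3   0.44 -4.8 ]
```

View pics/s5c.png

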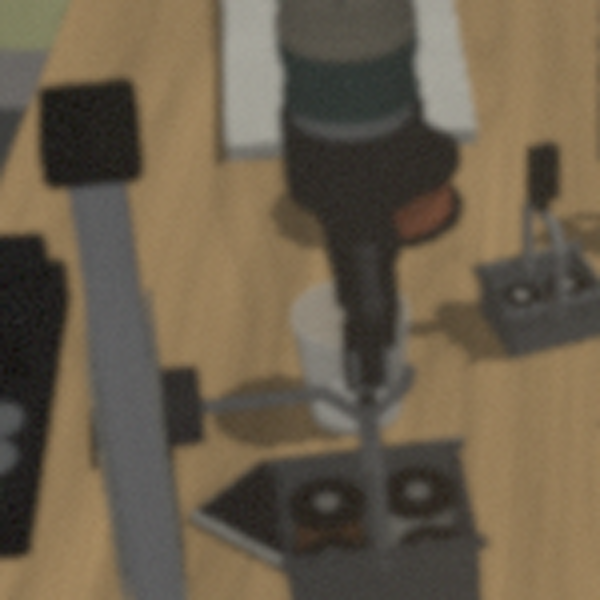

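The bar sits in the trough at crop (368,400), and the hook has begun to sink. I keep lowering.

Emit:
{"name": "play_rows", "arguments": {
  "plan": "0 0 1 0 0 0 240;0 0 2 0 0 0 240;0 0 2 0 0 0 240;0 0 2 0 0 0 240;0 0 2 0 0 0 240;0 0 2 0 0 0 240;0 0 2 0 0 0 240;0 0 2 0 0 0 240;0 0 2 0 0 0 240;0 0 2 0 0 0 240;0 0 2 0 0 0 240;0 0 2 0 0 0 240;0 0 2 0 0 0 240;0 0 2 0 0 0 240;0 0 2 0 0 0 240;0 0 1 0 0 0 240;0 0 0.5 0 0 0 240;0 0 0 0 0 0 240"
}}

```text
time: 19.6
tcp_pos: [0.5749, 0.0959, 0.2214]
ee_rot: [-0.319, 3.125, 0.0]
ft_force: [-1.7, -0.0, -1.8]
opening: 0.0132
finger_force: 59.2
```

Run:
```python
from st import *
o,R=st(); print(ft(14)); st()
```

```text
t 19.6 tcp [0.5749 0.0959 0.2214] yang 101.65 open 0.0132 zdir [ 2.e-04  0.e+00 -1.e+00] ft [-1.67 -0.03 -1.85]
(array([-0.43, -0.16, -1.56]), array([0.43, 0.45, 0.5 ]))
t 20.3 tcp [0.5748 0.0959 0.2213] yang 101.65 open 0.0136 zdir [ 1.e-04  0.e+00 -1.e+00] ft [-0.22 -0.33 -1.48]
```

Emit:
{"name": "play_rows", "arguments": {
  "plan": "0 0 1 0 0 0 240;0 0 2 0 0 0 240;0 0 2 0 0 0 240;0 0 2 0 0 0 240;0 0 2 0 0 0 240;0 0 1.5 0 0 0 240;0 0 1.5 0 0 0 240;0 0 1 0 0 0 240;0 0 1 0 0 0 240;0 0 0 0 0 0 240;0 0 0 0 0 0 240"
}}

```text
time: 21.4
tcp_pos: [0.5749, 0.0959, 0.2074]
ee_rot: [-0.319, 3.125, -0.0]
ft_force: [0.0, 0.6, -0.8]
opening: 0.0133
finger_force: 59.4
```

Run:
```python
from st import *
o,R=st(); print(ft(30)); st()
```

```text
t 21.4 tcp [0.5749 0.0959 0.2074] yang 101.65 open 0.0133 zdir [ 1.e-04  0.e+00 -1.e+00] ft [ 0.03  0.58 -0.82]
(array([-0.39,  0.05, -0.21]), array([0.45, 0.5 , 0.6 ]))
t 22.9 tcp [0.5748 0.0959 0.2073] yang 101.65 open 0.0134 zdir [ 0. -0. -1.] ft [-0.55  0.42 -0.47]
```

Emit:
{"name": "play_rows", "arguments": {
  "plan": "0 0 1 0 0 0 240;0 0 1 0 0 0 240;0 0 0.5 0 0 0 240;0 0 0 0 0 0 240;0 0 0 0 0 0 240;0 0 0 0 0 0 240",
  "newtons": 20
}}

```text
time: 23.5
tcp_pos: [0.5748, 0.0959, 0.2049]
ee_rot: [-0.319, 3.125, 0.0]
ft_force: [-0.2, 0.3, 0.3]
opening: 0.013
finger_force: 59.4
```

Run:
```python
from st import *
o,R=st(); print(ft(24)); st()
```

```text
t 23.5 tcp [0.5748 0.0959 0.2049] yang 101.65 open 0.013 zdir [ 1.e-04  0.e+00 -1.e+00] ft [-0.18  0.29  0.32]
(array([-0.2 ,  0.06, -0.13]), array([0.47, 0.42, 0.49]))
t 24.7 tcp [0.5748 0.0959 0.2048] yang 101.65 open 0.0133 zdir [ 1.e-04 -0.e+00 -1.e+00] ft [ 0.01  0.64 -0.37]
```

The residual force is within noise, so the spring carries the load. I release.

Emit:
{"name": "play_rows", "arguments": {
  "plan": "0 0 0 0 0 0 225;0 0 0 0 0 0 215;0 0 0 0 0 0 205;0 0 0 0 0 0 190;0 0 0 0 0 0 170;0 0 0 0 0 0 140;0 0 0 0 0 0 110;0 0 0 0 0 0 80;0 0 0 0 0 0 50;0 0 0 0 0 0 50;0 0 0 0 0 0 50;0 0 0 0 0 0 50;0 0 0 0 0 0 50"
}}

```text
time: 26.0
tcp_pos: [0.5748, 0.0959, 0.2048]
ee_rot: [-0.319, 3.125, -0.0]
ft_force: [0.3, -0.9, 0.1]
opening: 0.0686
finger_force: 0.0
```

Run:
```python
from st import *
o,R=st()
c=cam('side');save(c,'side6.png')
a=cv2.resize(c['image'][150:330,190:340],None,fx=3.3,fy=3.3,interpolation=2); cv2.imwrite('pics/s6c.png',a[:,:,::-1])
```

```text
t 26.0 tcp [0.5748 0.0959 0.2048] yang 101.65 open 0.0686 zdir [ 0. -0. -1.] ft [ 0.26 -0.93  0.09]
```

View pics/s6c.png

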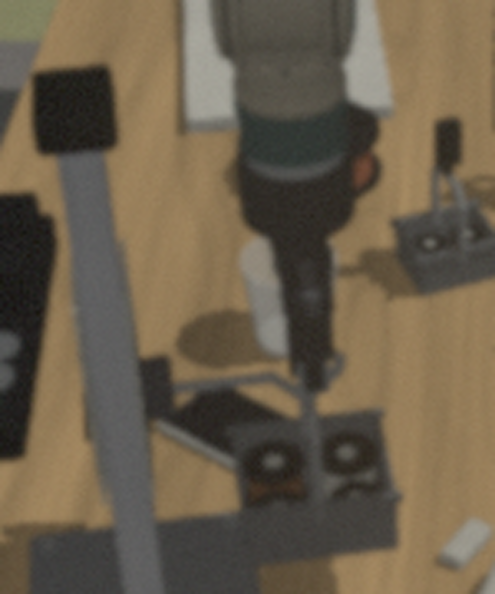

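The fingers are open on either side of the tab at crop (315,350), and the basket hangs on the hook. I withdraw straight up, slowly at first.

Emit:
{"name": "play_rows", "arguments": {
  "plan": "0 0 -2 0 0 0 50;0 0 -5 0 0 0 50;0 0 -8 0 0 0 50;0 0 -10 0 0 0 50;0 0 -12 0 0 0 50;0 0 -15 0 0 0 50;0 0 -15 0 0 0 50;0 0 -15 0 0 0 50;0 0 -15 0 0 0 50;0 0 -15 0 0 0 50;0 0 -10 0 0 0 50;0 0 -5 0 0 0 50;20 0 0 0 0 0 50;30 0 0 0 0 0 50;30 0 0 0 0 0 50;20 0 0 0 0 0 50;0 0 0 0 0 0 50;0 0 0 0 0 0 50;0 0 0 0 0 0 50;0 0 0 0 0 0 50"
}}

```text
time: 28.05
tcp_pos: [0.4777, 0.0758, 0.3316]
ee_rot: [0.319, -3.125, -0.0]
ft_force: [0.4, 0.3, 0.8]
opening: 0.0686
finger_force: 0.0
```

Run:
```python
from st import *
o,R=st()
prev=None
for i in range(8):
    c=cam('side'); W=cloud(c); X,Y,Z=W[...,0],W[...,1],W[...,2]
    k=(np.hypot(X-.576,Y-.0965)<.03)&(Z>.19)&(Z<.26)&(c['image'].max(-1)<70)
    print(len(W[k]),W[k].mean(0).round(4),W[k][:,2].max().round(4), end=' ')
    g=cv2.cvtColor(c['image'],cv2.COLOR_RGB2GRAY)[200:340,220:330].astype(np.float32)
    if prev is not None: print(cv2.phaseCorrelate(prev,g)[0])
    prev=g
save(c,'side7.png')
a=cv2.resize(c['image'][120:340,170:370],None,fx=2.7,fy=2.7,interpolation=2); cv2.imwrite('pics/s7c.png',a[:,:,::-1])
```

```text
t 28.05 tcp [0.4777 0.0758 0.3316] yang 101.65 open 0.0686 zdir [-1.e-04  0.e+00 -1.e+00] ft [0.44 0.32 0.78]
148 [0.575  0.1037 0.2218] 0.2433 152 [0.575  0.104  0.2213] 0.244 (-0.00840309613262491, -0.001962726839082052)
151 [0.575  0.1039 0.2219] 0.2457 (0.013747230036422309, 0.049643113665553074)
150 [0.575  0.1041 0.2218] 0.245 (0.030476892338668904, -0.02769159649263031)
151 [0.575  0.104  0.2212] 0.2439 (-0.004409940179776584, -0.02296281394261257)
148 [0.575  0.1038 0.2216] 0.2437 (-0.017764788892058903, 0.013951937521611057)
149 [0.575  0.1037 0.221 ] 0.2431 (-0.03043583028600949, -0.004065322457933007)
148 [0.5751 0.1037 0.2222] 0.244 (0.0058218729525520985, -0.0007259335824727486)
```

View pics/s7c.png

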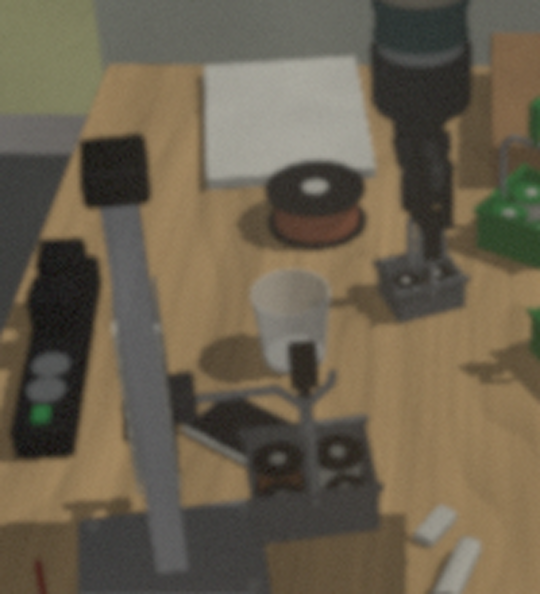

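The basket hangs still on the hook at crop (312,470), with the bar in the trough at (305,395). The gripper is clear and the bystanders haven't moved, so I hand it in.

```bash
python3 -c "
from station import arm
print(arm.hand_in())"
```

```text
the job is handed in; nothing more can be done
None
```

I handed the job in at about 28 s: the larger grey basket hangs still and free in the scale's hook, let down slowly until the spring carried its weight. I estimated that weight at about 5.5 N from the wrist force, and the other things on the table look unmoved.

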